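# Clamp the degchi lid for dum cooking until the tab pops

## Robot

A 7-joint arm with a two-finger parallel gripper is mounted at the origin on the work surface. World frame = base frame: x ahead of the robot, y to its left, z up, the work surface at z = 0. Lengths are in mm, angles in rad, forces in N, time in s.
With the tool pointing down it reaches from about 350 to 900 mm from the base axis. Payload 19.9 kg.
Tool frame: the origin (TCP) lies midway between the tips of the shut fingers; the grasp point (between the pads) lies 19 mm behind it (env.grip_point_offset is the distance from the TCP to the grasp point, in mm); z points along the fingers, y is the direction in which the jaws open and shut (so a half turn about z gives the same grasp; the last joint's range is limited). The gripper opens to 94 mm and grips with 3 to 60 N. Pads are 16 mm wide; open, the fingers measure 119 mm over their backs; the gripper's body (75 mm by 177 mm) begins 78 mm behind the grasp point.
Start: joints at [-1.355, 0.417, -0.01, 1.614, 0.005, 1.111, -0.053], TCP at [159.337, 604.326, 205.425] pointing down, gripper open.
Joint ranges: [-2.81, 2.81], [-0.39, 2.02], [-1.27, 1.25], [0.06, 2.57], [-1.19, 4.33], [0.19, 2], [-2.82, 2.82]. Speed limits (rad/s): [1.89, 1.89, 2.39, 2.39, 3.01, 3.01, 3.01].

## Interface

Orientations are given as a unit quaternion [x, y, z, w].
In Python, from bench import env gives the robot as it stands.
- The arm moves only by the tool step_arm, never from a script. Its argument "series" is a list of rows, each a list of 5 numbers: the closure, from 0 (fully open) to 1 (shut), then the shift along the tool's x, y, z in m, then the turn about the tool's z in rad. In form: [[fingers, x, y, z, twist], ...]. A call has 1 to 12 rows; each row is the pose to reach, as a shift and turn from the pose commanded when the call began, along the tool's axes at that moment; what a row does not reach only later rows make up. A row lasts 1/10 s, in which the tool goes at most 50 mm and 8.59 degrees, less where a joint would pass 70% of its speed; a pose out of reach is approached as far as the arm can. A call with a gripper value outside its range is refused whole. The fingers move at their own pace and stop on an object; "force" is the grip in N (left out, the last holds). Time passes only in rows, so rows that repeat a pose let the fingers close. It gives the time, the measured TCP pose, the force and the opening at its end, in the units of the state.
- env.get_state(): the state, without advancing time (a new reading comes with each control period).
- env.camera(name): name is "side" or "top"; returns (picture, depth): 480x640x3 uint8, red, green, blue; 480x640 float32, mm along the optical axis (not along the pixel's ray), 0 where there is no reading.
- env.calibration(name): a dict with "fovy" (degrees; the focal length in pixels is half the picture's height over the tangent of half this angle, whatever the lens; pixels are square), "cx", "cy" (the principal point, pixels), "k1" (the pictures are not rectified: a ray, as slopes to the right and down, at radius r is drawn at 1 + k1 r^2 times it, then the intrinsics apply), "rvec" (rotation vector, rad) and "tvec" (3), from world to camera coordinates, as OpenCV has them. Camera axes: x right, y down, z forward; pixel columns grow to the right and rows downward; lengths in mm; the calibration is good to about 2 mm. A picture is of the moment at which its call begins. calibration takes no time and is no camera call.
- env.hand_in(): hands the job in, once; it reports no verdict.
The state is a dict: "time_s": time; "qpos": joint angles; "qvel": joint speeds; "effort": joint torques, N m; "position": TCP position; "tcp_rot": TCP orientation; "contact_force": force on the tool from outside, world axes, zero at the start; "torque": the same for the moment, N m; "grip_width": finger opening in mm.
Only numpy, scipy, OpenCV 4.12 (cv2) and the standard library are available. Lean on these libraries where they do the work, as an engineer would, in place of code of your own. Each camera call takes 0.05 s, during which the arm holds its last target. There are 200 camera calls.

## Task

Swing the clamp's blue arm over the degchi fully against its stop, then tighten the black square-headed screw down on the lid until the red indicator tab pops out, and stop there: do not overtighten. Leave the arm closed and the screw tight, let go, and do not shove the pot, its lid or the other things about.

Things in the scene. Friction and masses are not known exactly. Their poses are not given: they have to be found in the camera images.
- clamp: Lid clamp fixed to the crate top: dark steel base plate 275 x 170 x 12 mm with an upright steel post (28 mm thick) that carries a blue swing arm. Origin: underside of the base plate, below the middle of the pot's place; z up. The post stands 140 mm along +x from it.
- swing_hinge (a point): Point on the vertical axis of the swing arm's hinge, on top of the arm's sleeve, 174 mm above the crate top; the frame turns with the arm, which runs level from here along the frame's -x: 30 mm wide, underside 144 mm and top 164 mm above the crate top. The screw's axis lies 140 mm from here.
- swing (a joint): Angle of the swing arm in rad: 0 = closed against its stop, with the screw over the middle of the pot; grows as the arm swings away, anticlockwise seen from above, up to 1.6. The hinge is slightly stiff (about 0.15 N m, so about 1 N at the screw) and stays where it is left.
- screw_grip (a point): Grip point of the screw's black square head on the arm's end: on the screw's vertical axis, 190 mm above the crate top. The head is 34 mm square, its flats facing this frame's x and y, and stands from 172 to 206 mm above the crate top; pinch it across two flats from above. It turns with the screw and does not rise or sink as it is turned.
- screw (a joint): Turn of the screw in rad (0 to 8); grows clockwise seen from above, which tightens and lowers the foot 2.6 mm per rad. Friction about 0.10 N m until the foot meets the lid, then the torque rises to about 0.17 N m at the set force; it does not run back when let go. From the start it takes some 2.5 to 5 rad in all to reach the set force.
- tab (a joint): Indicator tab (22 mm wide, 6 mm high, bright red) in the side of the force capsule, on the side towards which the arm opens (the arm frame's -y): 0 = hidden, 0.022 m = popped out. It snaps out by itself at the set force of about 25 N between foot and lid and stays out. The force goes on rising about 11 N for each further rad of turning.
- degchi: Aluminium degchi (round pot) standing loose on the clamp's base plate, 136 mm across the rim, 65 mm high; origin at the middle of its underside, z up.
- lid: Steel lid lying loose on the degchi: disc 146 mm across and 4 mm thick, with a central boss 30 mm across whose flat top is 16 mm above the disc's underside (93 mm above the crate top); origin at the middle of the disc's underside, z up. Clamped at well over the set force (beyond about 34 N) it is bent.
- capsule (a point): Middle of the screw's steel force capsule under the arm's end (46 mm across, 26 mm high): it sinks as the screw is tightened and does not turn. Below it, on a spring, is a rubber foot 24 mm across, which starts some 2 to 7 mm above the lid's boss: its exact height differs from clamp to clamp and is not reported.
- plate: Bystander, to be left alone: round steel plate, 200 mm across, 18 mm high; origin at the middle of its underside.
- jar: Bystander, to be left alone: small amber glass jar with a red twist cap, 64 mm across, 90 mm high; origin at the middle of its underside.
- chimta: Bystander, to be left alone: pair of steel chimta tongs lying flat, 270 mm long; origin at the middle of its underside.
- tumbler: Bystander, to be left alone: steel tumbler, 70 mm across the mouth, 90 mm high; origin at the middle of its underside.
- spicetin: Bystander, to be left alone: spice tin with a yellow band, 72 mm across, 85 mm high; origin at the middle of its underside.
- katori: Bystander, to be left alone: small copper bowl, 90 mm across, 40 mm high; origin at the middle of its underside.
- belan: Bystander, to be left alone: wooden rolling pin lying down, 280 mm long, 40 mm thick; origin at the middle of its underside.
Not all that is in view belongs to the job. Leave any green or yellow look-alike of the lid alone.

How it is judged:
By the outcome, as a careful person would: the job done as asked, in the order asked, and still so for the second after the job is handed in, with the robot touching nothing.
It also fails if it takes over 72 s, if anything falls off the work surface, if the arm or the gripper's body presses on something with over 40 N, if the wrist force passes 120 N, or if a joint passes its speed limit or range.

## Working session

There is one attempt and no reset: what is moved stays moved. The work goes in short steps, Python scripts to look and compute and a tool call to move; the robot and the scene stay as the last step left them, time stands still between calls to the robot, and variables do not carry over. Pictures are saved under pics/ and viewed, on a budget of 10 in all, crops included, one or two more only if the job needs it, and the job is handed in when it is done.

Besides the shell and the picture viewer there is one more tool, called after ">>>" in YAML: its name, and indented under it one key for each argument. step_arm: Moves the arm, as the interface text tells. Its arguments: {"type":"object","properties":{"series":{"type":"array"},"force":{"type":"number"}},"required":["series"]}

```bash
mkdir -p pics
cat > h.py <<'E'
import numpy as np, cv2
from bench import env
def cal(n):
    c=env.calibration(n); f=240/np.tan(np.radians(c["fovy"])/2)
    R=cv2.Rodrigues(np.array(c["rvec"],float))[0]; return c,f,R,np.array(c["tvec"],float).ravel()
def ray(n,u,v):
    c,f,R,t=cal(n); d=np.array([(u-c["cx"])/f,(v-c["cy"])/f]); s=d.copy()
    for _ in range(20): s=d/(1+c["k1"]*(s@s))
    return -R.T@t, R.T@np.array([s[0],s[1],1.])
def onz(n,u,v,z):
    o,d=ray(n,u,v); return o+d*(z-o[2])/d[2]
def atd(n,u,v,dep):
    o,d=ray(n,u,v); return o+d*dep
def proj(n,P):
    c,f,R,t=cal(n); p=R@np.array(P,float)+t; s=p[:2]/p[2]; s=s*(1+c["k1"]*(s@s)); return f*s+[c["cx"],c["cy"]]
def snap(n,name):
    p,d=env.camera(n); cv2.imwrite(f"pics/{name}.png",p[:,:,::-1]); np.save(f"pics/{name}.npy",d); return p,d
E
python3 - <<'E'
from h import *
for n in("top","side"):
    snap(n,n+"0"); c,f,R,t=cal(n); print(n,f,c["k1"],-R.T@t,R[2])
print(env.get_state(),env.grip_point_offset)
E
```

```text
top 434.31259635560684 0.013325327646143125 [ 440.50179345   11.84082091 1226.63132314] [ 0.05324001  0.00862062 -0.99854453]
side 581.8784811456655 -0.030360033699066563 [ -15.02920726 -922.50354139 1069.92746022] [ 0.3565354   0.65839761 -0.66286884]
{'time_s': 0.1, 'qpos': array([-1.35450899,  0.41789897, -0.01029562,  1.61408175,  0.00470496,
        1.11072481, -0.05305277]), 'qvel': array([ 0.00016283, -0.00292386, -0.00083136, -0.00105515, -0.00189527,
        0.00078701,  0.00129512]), 'effort': array([ 2.24771342e-03, -8.52580404e+01,  6.40250724e-01, -4.26700330e+01,
       -4.89024888e-02,  1.62985671e-02,  9.38861695e-05]), 'position': array([159.27014883, 604.02235931, 204.91099305]), 'tcp_rot': array([ 1.28561573e-01,  9.91701379e-01, -5.44207848e-04, -2.37485329e-05]), 'contact_force': array([ 0.05928204,  0.16895819, -0.08233762]), 'torque': array([0.04234892, 0.05398864, 0.01719252]), 'grip_width': 93.86268356466383} 18.8
```

View pics/top0.png

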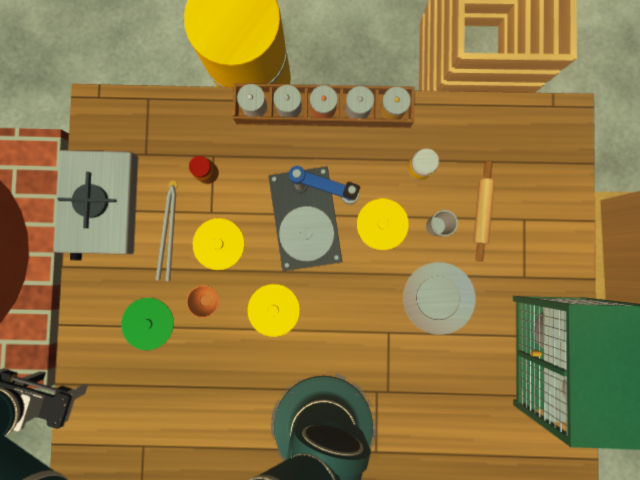

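View pics/side0.png

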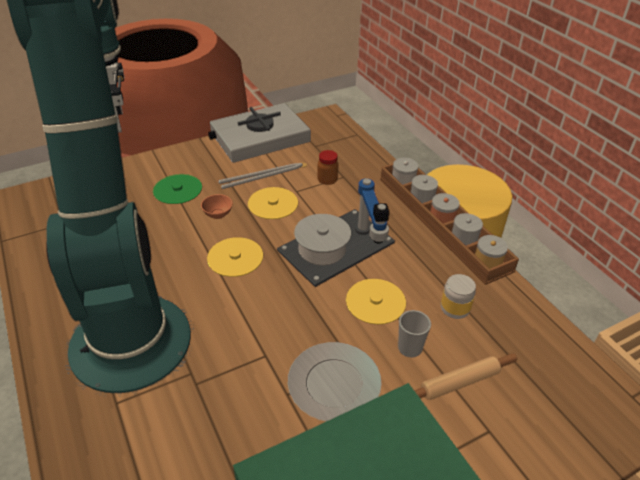

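The top view shows the hinge at about (296,174), the black screw head at (352,190) and the lid at (306,233). The side view agrees: arm open, and the neighbours well clear of it.

Run:
```python
from h import *
p=cv2.imread("pics/top0.png"); d=np.load("pics/top0.npy"); hsv=cv2.cvtColor(p,cv2.COLOR_BGR2HSV)
for nm,u,v in[("hinge",296,174),("head",352,190),("boss",306,233),("lid",320,240),("base",325,180),("table",350,280),("tumbler",442,223),("arm",325,183)]:
    print(nm,atd("top",u,v,d[v,u]).round(1))
H,S,V=cv2.split(hsv)
m=((H>100)&(H<130)&(S>120)).astype(np.uint8); m[:150]=0;m[230:]=0;m[:,:270]=0;m[:,380:]=0
ys,xs=np.nonzero(m);P=np.array([onz("top",x,y,164) for x,y in zip(xs,ys)])
print("blue rect",cv2.minAreaRect(P[:,:2].astype(np.float32)),len(xs))
m=((V<60)).astype(np.uint8); m[:175]=0;m[205:]=0;m[:,:338]=0;m[:,368:]=0
ys,xs=np.nonzero(m);k=[(x,y) for x,y in zip(xs,ys)if atd("top",x,y,d[y,x])[2]>195]
P=np.array([onz("top",x,y,206) for x,y in k]);r=cv2.minAreaRect(P[:,:2].astype(np.float32));print("head",r,len(k),np.mean(k,0))
# lid disc
g=[(x,y) for y in range(195,270) for x in range(270,345) if 75<atd("top",x,y,d[y,x])[2]<86]
P=np.array([onz("top",x,y,81) for x,y in g]);print("lid",cv2.minEnclosingCircle(P[:,:2].astype(np.float32)),P.mean(0))
# base plate
g=[(x,y) for y in range(155,285) for x in range(260,355) if V[y,x]<95 and S[y,x]<60 and 5<atd("top",x,y,d[y,x])[2]<22]
P=np.array([onz("top",x,y,12) for x,y in g]);print("base",cv2.minAreaRect(P[:,:2].astype(np.float32)),len(g))
# arm dir: hinge sleeve circle
m=((H>100)&(H<130)&(S>120)).astype(np.uint8)
g=[(x,y) for y in range(155,200) for x in range(280,320) if m[y,x] and atd("top",x,y,d[y,x])[2]>168]
P=np.array([onz("top",x,y,174) for x,y in g]);print("sleeve",cv2.minEnclosingCircle(P[:,:2].astype(np.float32)),P.mean(0),len(g))
for nm in("top","side"):
    b=cv2.imread(f"pics/{nm}0.png")
    s=b[150:280,250:380] if nm=="top" else b[160:290,270:400]
    cv2.imwrite(f"pics/{nm}z.png",cv2.resize(s,(400,400),interpolation=cv2.INTER_CUBIC))
a=np.hstack([cv2.imread("pics/topz.png"),cv2.imread("pics/sidez.png")]);cv2.imwrite("pics/z.png",a)
```

```text
hinge [661.   79.9 179.7]
head [619.9 -55.3 208.2]
boss [524.   55.1  92.2]
lid [507.   18.1  85.1]
base [651.    8.9 164. ]
table [401.3 -68.7  -1.1]
tumbler [ 567.6 -322.8    7.9]
arm [643.6   8.7 163.5]
blue rect ((650.2005615234375, 30.07495880126953), (141.55384826660156, 39.318634033203125), 75.45018005371094) 622
head ((619.0636596679688, -52.630470275878906), (30.448408126831055, 33.78043746948242), 70.84777069091797) 107 [350.26168224 191.40186916]Traceback (most recent call last):
  File "<stdin>", line 13, in <module>
  File "h.py", line 13, in atd
    o,d=ray(n,u,v); return o+d*dep
        ~~~^^^^^^^
  File "h.py", line 7, in ray
    c,f,R,t=cal(n); d=np.array([(u-c["cx"])/f,(v-c["cy"])/f]); s=d.copy()
            ~~~^^^
  File "h.py", line 4, in cal
    c=env.calibration(n); f=240/np.tan(np.radians(c["fovy"])/2)
ValueError: time passes only in moves, steps and waits
```

```bash
sed -i 's/^import numpy/import functools, numpy/; s/^def cal/@functools.lru_cache\ndef cal/' h.py; sed -i '1s/.*/import functools\nimport numpy as np, cv2/' h.py
python3 - <<'E'
from h import *
p=cv2.imread("pics/top0.png"); d=np.load("pics/top0.npy"); H,S,V=cv2.split(cv2.cvtColor(p,cv2.COLOR_BGR2HSV))
def pts(x0,x1,y0,y1,zlo,zhi,z,mask):
    g=[(x,y) for y in range(y0,y1) for x in range(x0,x1) if mask[y,x] and zlo<atd("top",x,y,d[y,x])[2]<zhi]
    return np.array([onz("top",x,y,z)[:2] for x,y in g],np.float32)
one=np.ones_like(V); blue=(H>100)&(H<130)&(S>120)
P=pts(338,368,170,205,200,215,206,one);print("head",cv2.minAreaRect(P),P.mean(0),len(P))
P=pts(270,345,195,270,72,88,81,one);print("lid",cv2.minEnclosingCircle(P),P.mean(0))
P=pts(270,345,195,270,89,100,93,one);print("boss",P.mean(0),len(P))
P=pts(260,350,155,285,5,22,12,(V<110)&(S<70));print("base",cv2.minAreaRect(P),len(P))
P=pts(280,320,155,200,170,185,174,blue);print("sleeve",cv2.minEnclosingCircle(P),P.mean(0),len(P))
P=pts(300,350,155,215,155,169,164,blue);print("arm",cv2.minAreaRect(P),cv2.fitLine(P,2,0,.01,.01).ravel(),len(P))
b=cv2.imread("pics/side0.png")
cv2.imwrite("pics/z.png",np.hstack([cv2.resize(p[150:280,250:380],(400,400),interpolation=cv2.INTER_CUBIC),cv2.resize(b[170:270,300:400],(400,400),interpolation=cv2.INTER_CUBIC)]))
E
```

```text
head ((619.9122314453125, -53.52983093261719), (33.78041076660156, 33.75578689575195), 70.62515258789062) [620.02924  -53.502766] 197
lid ((523.4539794921875, 55.28214645385742), 72.7567367553711) [523.0748    55.180145]
boss [523.5221    54.779667] 94
base ((572.3258666992188, 62.231990814208984), (269.4328918457031, 166.8907928466797), 10.038106918334961) 2483
sleeve ((661.5501708984375, 78.9632797241211), 19.950149536132812) [659.37787  78.59398] 138
arm ((641.6671142578125, 13.375728607177734), (106.15052795410156, 28.314884185791016), 72.7514877319336) [2.9987323e-01 9.5397907e-01 6.4148621e+02 1.3457665e+01] 477
```

View pics/z.png

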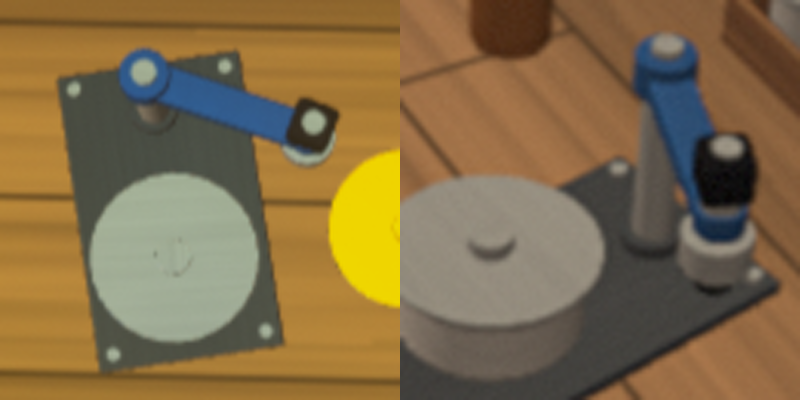

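The crop confirms the geometry. Hinge to screw measures 138 mm and hinge to lid centre 139.5 mm (140 expected), and the arm is open about 1.10 rad. Next I work out the move to the screw head.

```bash
cat >> h.py <<'E'
from scipy.spatial.transform import Rotation as Ro
def to(x,y,z,yawy):
    """shift in tool axes (m) and twist to bring TCP to x,y,z (mm), tool y at yawy deg"""
    s=env.get_state(); R=Ro.from_quat(s["tcp_rot"]).as_matrix()
    d=R.T@(np.array([x,y,z])-s["position"])/1000
    yn=np.degrees(np.arctan2(R[1,1],R[0,1])); tw=-np.radians((yawy-yn+180)%360-180)
    return d.round(4),round(tw,3),"yaw",yn.round(2)
def st():
    s=env.get_state(); print(s["time_s"],s["position"].round(1),"F",s["contact_force"].round(1),"T",s["torque"].round(2),"w",round(s["grip_width"],1),"q7",s["qpos"].round(2))
E
python3 -c "
from h import *
print(to(620,-53.5,290,71.5))"
```

```text
(array([-0.6132, -0.5184, -0.0845]), np.float64(0.065), 'yaw', np.float64(75.23))
```

>>> step_arm:
  series:
    - [0,0,0,-0.05,0]
    - [0,-0.037,-0.031,-0.085,0]
    - [0,-0.613,-0.518,-0.085,0.065]
    - [0,-0.613,-0.518,-0.085,0.065]
    - [0,-0.613,-0.518,-0.085,0.065]
    - [0,-0.613,-0.518,-0.085,0.065]
    - [0,-0.613,-0.518,-0.085,0.065]
    - [0,-0.613,-0.518,-0.085,0.065]
    - [0,-0.613,-0.518,-0.085,0.065]
    - [0,-0.613,-0.518,-0.085,0.065]
    - [0,-0.613,-0.518,-0.085,0.065]
    - [0,-0.613,-0.518,-0.085,0.065]
  force: 25

```text
time_s: 1.3
position: [470.3, 159.9, 288.6]
tcp_rot: [0.161, 0.987, 0.0, 0.0]
contact_force: [0.6, 1.1, -0.9]
grip_width: 93.7
```

```bash
python3 -c "
from h import *
st();print(to(620,-53.5,290,71.5))"
```

```text
1.3 [470.3 159.9 288.6] F [ 0.6  1.1 -0.9] T [ 0.07 -0.13 -0.04] w 93.7 q7 [-0.74  0.11  0.38  1.83 -0.04  1.21  0.9 ]
(array([-0.2097, -0.1549, -0.0014]), np.float64(0.0), 'yaw', np.float64(71.52))
```

>>> step_arm:
  series:
    - [0,-0.21,-0.155,0,0]
    - [0,-0.21,-0.155,0,0]
    - [0,-0.21,-0.155,0,0]
    - [0,-0.21,-0.155,0,0]
    - [0,-0.21,-0.155,0,0]
    - [0,-0.21,-0.155,0,0]
    - [0,-0.21,-0.155,0,0]
    - [0,-0.21,-0.155,0,0]

```text
time_s: 2.1
position: [619.2, -50.8, 288.2]
tcp_rot: [0.16, 0.987, 0.0, -0.0]
contact_force: [-0.4, 0.4, 0.5]
grip_width: 93.9
```

```bash
python3 -c "
from h import *
st();print(to(620,-53.5,174,71.5))
snap('side','side1')
c=cv2.imread('pics/side1.png')[130:290,280:440];cv2.imwrite('pics/s1.png',cv2.resize(c,(480,480)))"
```

```text
2.1 [619.2 -50.8 288.2] F [-0.4  0.4  0.5] T [-0.01 -0.01 -0.01] w 93.9 q7 [-0.36  0.38  0.53  1.54 -0.2   1.28  1.45]
(array([-0.0017, -0.0023,  0.1142]), np.float64(0.001), 'yaw', np.float64(71.54))
```

View pics/s1.png

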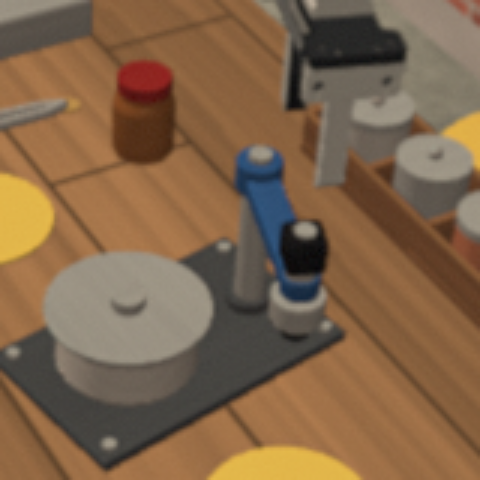

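The gripper hangs over the head: finger tips at about (333,185) and (293,105) in the crop bracket the point above it. I descend and pinch.

>>> step_arm:
  series:
    - [0,-0.001,-0.002,0.04,0]
    - [0,-0.001,-0.002,0.08,0]
    - [0,-0.001,-0.002,0.105,0]
    - [0,-0.001,-0.002,0.114,0]
    - [0,-0.001,-0.002,0.114,0]
    - [0.3,-0.001,-0.002,0.114,0]
    - [0.7,-0.001,-0.002,0.114,0]
    - [0.7,-0.001,-0.002,0.114,0]
    - [0.8,-0.001,-0.002,0.114,0]
    - [0.8,-0.001,-0.002,0.114,0]
    - [0.8,-0.001,-0.002,0.114,0]
  force: 25

```text
time_s: 3.25
position: [620.0, -54.1, 174.7]
tcp_rot: [0.161, 0.987, -0.0, 0.0]
contact_force: [-0.1, -0.1, -0.7]
grip_width: 49.4
```

```bash
python3 -c "
from h import *
st();s=env.get_state();print(to(620,-53.5,174,71.5))
# arc plan: rotate the tool about the hinge, in the tool frame now
h=np.array([660.8,78.8]);p=s['position'][:2];R=Ro.from_quat(s['tcp_rot']).as_matrix()
r=p-h;print(np.hypot(*r),np.degrees(np.arctan2(*r[::-1]))%360)
r=r*139.5/np.hypot(*r)
for a in np.arange(0.1,1.21,.1):
    c,q=np.cos(-a),np.sin(-a);n=h+np.array([[c,-q],[q,c]])@r
    print(round(a,2),n.round(1),(R.T@np.r_[n-p,0]/1000).round(4))
"
```

```text
3.25 [620.  -54.1 174.7] F [-0.1 -0.1 -0.7] T [-0.02  0.03 -0.01] w 49.4 q7 [-0.33  0.48  0.5   1.67 -0.26  1.06  1.5 ]
(array([0.0001, 0.0005, 0.0007]), np.float64(0.0), 'yaw', np.float64(71.5))
138.99875556420236 252.91187902235635
0.1 [606.7 -49.8] [ 0.0139 -0.0001 -0.    ]
0.2 [594.1 -43.7] [ 0.0278  0.0016 -0.    ]
0.3 [582.2 -36.5] [ 0.0414  0.0047 -0.    ]
0.4 [571.1 -28.1] [ 0.0546  0.0092 -0.    ]
0.5 [560.9 -18.6] [ 0.0673  0.0149 -0.    ]
0.6 [551.7  -8.1] [ 0.0793  0.0219 -0.    ]
0.7 [543.5   3.2] [ 0.0906  0.0301 -0.    ]
0.8 [536.6  15.3] [ 0.1011  0.0393 -0.    ]
0.9 [530.9  28. ] [ 0.1105  0.0496 -0.    ]
1.0 [526.4  41.2] [ 0.1189  0.0607 -0.    ]
1.1 [523.4  54.8] [ 0.1261  0.0726 -0.    ]
1.2 [521.7  68.7] [ 0.1322  0.0852 -0.    ]
```

>>> step_arm:
  series:
    - [0.8,0,0,0,0]
    - [0.8,0,0,0,0]
    - [0.8,0,0,0,0]
    - [0.8,0,0,0,0]
    - [0.8,0,0,0,0]
  force: 20

```text
time_s: 3.75
position: [620.4, -52.4, 174.6]
tcp_rot: [0.16, 0.987, 0.001, 0.0]
contact_force: [2.5, 6.8, -1.4]
grip_width: 33.8
```

```bash
python3 -c "
from h import *
st();s=env.get_state()
p=s['position'][:2];R=Ro.from_quat(s['tcp_rot']).as_matrix()
c0=np.array([620.,-54.1])
h=np.array([661.3,80.3]);r=p-h;print(np.hypot(*r),np.degrees(np.arctan2(*r[::-1]))%360)
for a in np.arange(0,1.21,.1):
    c,q=np.cos(-a),np.sin(-a);n=h+np.array([[c,-q],[q,c]])@r
    print(round(a,2),n.round(1),(R.T@np.r_[n-c0,0]/1000).round(4))
"
```

```text
3.75 [620.4 -52.4 174.6] F [ 2.5  6.8 -1.4] T [ 1.49 -0.55 -0.15] w 33.8 q7 [-0.33  0.48  0.5   1.67 -0.26  1.06  1.5 ]
138.8973490683797 252.8770932399673
0.0 [620.4 -52.4] [0.0001 0.0017 0.    ]
0.1 [607.4 -47.7] [0.014  0.0021 0.    ]
0.2 [594.8 -41.7] [0.0278 0.0038 0.    ]
0.3 [583.  -34.4] [0.0413 0.007  0.    ]
0.4 [571.9 -26. ] [0.0545 0.0114 0.    ]
0.5 [561.8 -16.6] [0.0671 0.0172 0.    ]
0.6 [552.6  -6.2] [0.0791 0.0242 0.    ]
0.7 [544.5   5.1] [0.0903 0.0323 0.    ]
0.8 [537.6  17.2] [0.1007 0.0416 0.    ]
0.9 [531.9  29.8] [1.101e-01 5.180e-02 1.000e-04]
1.0 [527.5  43. ] [1.184e-01 6.290e-02 1.000e-04]
1.1 [524.5  56.5] [1.256e-01 7.480e-02 1.000e-04]
1.2 [522.8  70.3] [1.316e-01 8.730e-02 1.000e-04]
```

>>> step_arm:
  series:
    - [0.8,0,0.0017,0,0]
    - [0.8,0.014,0.0021,0,0.1]
    - [0.8,0.0278,0.0038,0,0.2]
    - [0.8,0.0413,0.007,0,0.3]
    - [0.8,0.0545,0.0114,0,0.4]
    - [0.8,0.0671,0.0172,0,0.5]
    - [0.8,0.0671,0.0172,0,0.5]
    - [0.8,0.0671,0.0172,0,0.5]
  force: 20

```text
time_s: 4.55
position: [562.1, -15.5, 174.6]
tcp_rot: [0.399, 0.917, 0.0, 0.0]
contact_force: [3.6, 6.0, -2.9]
grip_width: 34.2
```

```bash
python3 -c "
from h import *
st();s=env.get_state()
p=s['position'][:2];R=Ro.from_quat(s['tcp_rot']).as_matrix()
c0=np.array([561.8,-16.6]);print(to(*p,174,0))
h=np.array([661.3,80.3]);r=c0-h;print(np.hypot(*(p-h)),np.degrees(np.arctan2(*(p-h)[::-1]))%360)
for a in np.arange(0,.71,.1):
    c,q=np.cos(-a),np.sin(-a);n=h+np.array([[c,-q],[q,c]])@r
    print(round(a,2),n.round(1),(R.T@np.r_[n-c0,0]/1000).round(4))
"
```

```text
4.55 [562.1 -15.5 174.6] F [ 3.6  6.  -2.9] T [ 1.33 -0.75  0.08] w 34.2 q7 [-0.52  0.39  0.62  1.82 -0.27  1.01  0.96]
(array([-0.    , -0.    ,  0.0006]), np.float64(0.751), 'yaw', np.float64(43.02))
137.9427293727109 224.00347687191274
0.0 [561.8 -16.6] [-0. -0. -0.]
0.1 [552.6  -6.2] [0.0139 0.0004 0.    ]
0.2 [544.5   5.1] [0.0276 0.0022 0.    ]
0.3 [537.6  17.1] [0.0412 0.0053 0.    ]
0.4 [531.9  29.8] [0.0543 0.0098 0.    ]
0.5 [527.5  43. ] [0.0669 0.0156 0.    ]
0.6 [524.5  56.5] [0.0789 0.0226 0.    ]
0.7 [522.8  70.3] [0.0901 0.0308 0.    ]
```

>>> step_arm:
  series:
    - [0.8,0.0139,0.0014,0,0.1]
    - [0.8,0.0276,0.0032,0,0.2]
    - [0.8,0.0412,0.0063,0,0.3]
    - [0.8,0.0543,0.0108,0,0.4]
    - [0.8,0.0605,0.0136,0,0.45]
    - [0.8,0.0605,0.0136,0,0.45]
    - [0.8,0.0605,0.0136,0,0.45]
  force: 20

```text
time_s: 5.25
position: [530.9, 36.9, 174.6]
tcp_rot: [0.593, 0.805, -0.0, 0.0]
contact_force: [2.0, 1.8, -1.5]
grip_width: 34.1
```

```bash
python3 -c "
from h import *
st();s=env.get_state()
p=s['position'][:2];h=np.array([661.3,80.3]);print(np.hypot(*(p-h)),np.degrees(np.arctan2(*(p-h)[::-1]))%360, to(*p,174,0))
"
```

```text
5.25 [530.9  36.9 174.6] F [ 2.   1.8 -1.5] T [ 0.49 -0.27  0.05] w 34.1 q7 [-0.71  0.35  0.72  1.9  -0.27  0.99  0.42]
137.48112687011036 198.41593920516692 (array([ 0.    , -0.    ,  0.0006]), np.float64(0.301), 'yaw', np.float64(17.24))
```

>>> step_arm:
  series:
    - [0.8,0.007,0.0003,0,0.05]
    - [0.8,0.0137,0.0007,0,0.1]
    - [0.8,0.0165,0.001,0,0.12]
    - [0.8,0.0165,0.001,0,0.12]
    - [0.8,0.0165,0.001,0,0.12]

```text
time_s: 5.75
position: [526.7, 52.8, 174.5]
tcp_rot: [0.641, 0.768, -0.0, -0.0]
contact_force: [-1.8, 0.1, 1.8]
grip_width: 33.8
```

```bash
python3 -c "
from h import *
st();s=env.get_state()
p=s['position'][:2];h=np.array([661.3,80.3]);print(np.hypot(*(p-h)),np.degrees(np.arctan2(*(p-h)[::-1]))%360, to(*p,174,0))
"
```

```text
5.75 [526.7  52.8 174.5] F [-1.8  0.1  1.8] T [-0.17  0.52 -0.07] w 33.8 q7 [-0.76  0.35  0.74  1.9  -0.28  0.99  0.28]
137.40254333268865 191.55946755333764 (array([0.    , 0.    , 0.0005]), np.float64(0.179), 'yaw', np.float64(10.27))
```

>>> step_arm:
  series:
    - [0.8,0.0015,0,0,0.01]
    - [0.8,0.003,0,0,0.02]
    - [0.8,0.003,0,0,0.02]
    - [0.8,0.003,0,0,0.02]

```text
time_s: 6.15
position: [526.0, 56.2, 174.5]
tcp_rot: [0.649, 0.761, -0.0, -0.0]
contact_force: [-3.0, -0.4, 2.5]
grip_width: 34.1
```

>>> step_arm:
  series:
    - [0.8,0.0015,0,0,0.01]
    - [0.8,0.003,0,0,0.02]
    - [0.8,0.003,0,0,0.02]
    - [0.8,0.003,0,0,0.02]

```text
time_s: 6.55
position: [525.7, 58.2, 174.6]
tcp_rot: [0.657, 0.754, -0.0, 0.0]
contact_force: [-1.6, -7.0, 2.5]
grip_width: 33.8
```

>>> step_arm:
  series:
    - [0.8,0.0015,0,0,0]
    - [0.8,0.003,0,0,0]
    - [0.8,0.003,0,0,0]
    - [0.8,0.003,0,0,0]

```text
time_s: 6.95
position: [525.7, 58.5, 174.6]
tcp_rot: [0.658, 0.753, -0.001, 0.002]
contact_force: [1.9, -21.6, 0.3]
grip_width: 33.7
```

```bash
python3 -c "
from h import *
st();s=env.get_state()
p=s['position'][:2];h=np.array([661.3,80.3]);print(np.degrees(np.arctan2(*(p-h)[::-1]))%360, to(*p,174,0))
"
```

```text
6.95 [525.7  58.5 174.6] F [  1.9 -21.6   0.3] T [-5.19 -0.24 -0.01] w 33.7 q7 [-0.79  0.35  0.75  1.9  -0.28  0.99  0.22]
189.12588028826173 (array([ 0.    , -0.    ,  0.0006]), np.float64(0.135), 'yaw', np.float64(7.72))
```

>>> step_arm:
  series:
    - [0.8,-0.0025,0,0,0]
    - [0.8,-0.003,0,0,0]
    - [0.3,-0.003,0,0,0]
    - [0,-0.003,0,0,0]
    - [0,-0.003,0,0,0]
    - [0,-0.003,0,0,0]
    - [0,-0.003,0,0,0]
    - [0,-0.003,0,0,0]
    - [0,-0.003,0,0,0]

```text
time_s: 7.85
position: [525.7, 59.2, 174.5]
tcp_rot: [0.657, 0.754, -0.0, 0.0]
contact_force: [0.2, -0.6, 0.7]
grip_width: 87.2
```

```bash
python3 -c "
from h import *
st();s=env.get_state()
print(to(525.7,58.3,174.5,98.5))
snap('side','side2');snap('top','top2')
a=cv2.imread('pics/side2.png')[150:290,270:410];b=cv2.imread('pics/top2.png')[150:280,240:370]
cv2.imwrite('pics/z2.png',np.hstack([cv2.resize(a,(400,400),interpolation=2),cv2.resize(b,(400,400),interpolation=2)]))"
```

```text
7.85 [525.7  59.2 174.5] F [ 0.2 -0.6  0.7] T [-0.08  0.08  0.  ] w 87.2 q7 [-0.78  0.35  0.75  1.9  -0.28  0.99  0.23]
(array([-0.0009, -0.0001,  0.    ]), np.float64(-1.581), 'yaw', np.float64(7.91))
```

View pics/z2.png

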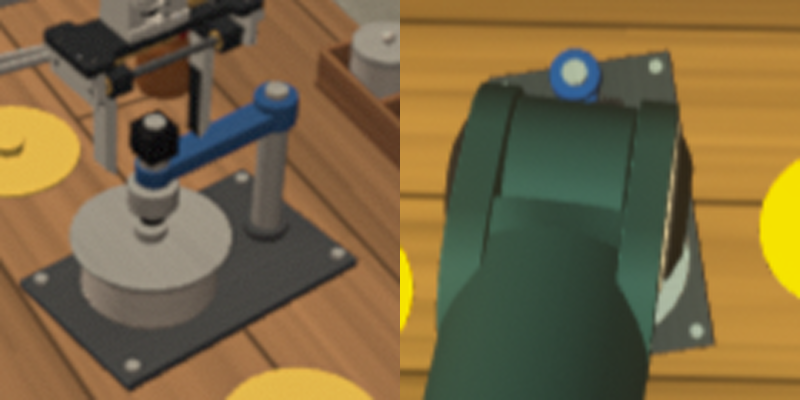

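Side crop: the arm is closed, with the capsule above the boss at about (150,225), and nothing else has moved. I turn the open gripper back a quarter turn, then re-grip.

>>> step_arm:
  series:
    - [0,-0.001,0,0,-0.15]
    - [0,-0.001,0,0,-0.3]
    - [0,-0.001,0,0,-0.45]
    - [0,-0.001,0,0,-0.6]
    - [0,-0.001,0,0,-0.75]
    - [0,-0.001,0,0,-0.9]
    - [0,-0.001,0,0,-1.05]
    - [0,-0.001,0,0,-1.2]
    - [0,-0.001,0,0,-1.35]
    - [0,-0.001,0,0,-1.5]
    - [0.3,-0.001,0,0,-1.58]
    - [0.8,-0.001,0,0,-1.58]

```text
time_s: 9.15
position: [525.9, 58.0, 174.6]
tcp_rot: [-0.074, 0.997, 0.0, 0.0]
contact_force: [-0.5, 0.2, 0.2]
grip_width: 81.3
```

>>> step_arm:
  series:
    - [0.8,0,0,0,0]
    - [0.8,0,0,0,0]
    - [0.8,0,0,0,0]
    - [0.8,0,0,0,0]
    - [0.8,0,0,0,0]
    - [0.8,0,0,0,0]
    - [0.8,0,0,0,0]
    - [0.8,0,0,0,0]
  force: 25

```text
time_s: 9.95
position: [526.1, 56.7, 174.6]
tcp_rot: [-0.073, 0.997, -0.001, 0.0]
contact_force: [2.1, -8.6, -0.1]
grip_width: 33.7
```

```bash
python3 -c "
from h import *
st();print(to(525.7,58.3,174.5,98.5))"
```

```text
9.95 [526.1  56.7 174.6] F [ 2.1 -8.6 -0.1] T [-1.78 -0.34 -0.04] w 33.7 q7 [-0.53  0.3   0.43  1.9  -0.15  0.98  1.69]
(array([0.0001, 0.0017, 0.0001]), np.float64(-0.003), 'yaw', np.float64(98.34))
```

>>> step_arm:
  series:
    - [0.8,0,-0.0015,0,0]
    - [0.8,0,-0.0015,0,0]
    - [0.8,0,-0.0015,0,0.12]
    - [0.8,0,-0.0015,0,0.24]
    - [0.8,0,-0.0015,0,0.36]
    - [0.8,0,-0.0015,0,0.48]
    - [0.8,0,-0.0015,0,0.6]
    - [0.8,0,-0.0015,0,0.72]
    - [0.8,0,-0.0015,0,0.84]
    - [0.8,0,-0.0015,0,0.96]
    - [0.8,0,-0.0015,0,1.08]
    - [0.8,0,-0.0015,0,1.2]

```text
time_s: 11.15
position: [526.0, 56.4, 174.6]
tcp_rot: [0.505, 0.863, -0.0, 0.0]
contact_force: [0.5, -2.4, 0.3]
grip_width: 34.3
```

```bash
python3 -c "
from h import *
st();print(to(525.7,58.3,174.5,98.5))"
```

```text
11.15 [526.   56.4 174.6] F [ 0.5 -2.4  0.3] T [-0.73 -0.11  0.07] w 34.3 q7 [-0.71  0.33  0.66  1.9  -0.24  0.99  0.57]
(array([0.0018, 0.0006, 0.0001]), np.float64(-1.206), 'yaw', np.float64(29.39))
```

>>> step_arm:
  series:
    - [0.8,0,0,0,0.12]
    - [0.8,0,0,0,0.24]
    - [0.8,0,0,0,0.36]
    - [0.8,0,0,0,0.48]
    - [0.8,0,0,0,0.6]
    - [0.8,0,0,0,0.72]
    - [0.8,0,0,0,0.8]
    - [0.8,0,0,0,0.8]
    - [0.8,0,0,0,0.8]

```text
time_s: 12.05
position: [526.0, 56.4, 174.6]
tcp_rot: [0.799, 0.602, -0.0, 0.0]
contact_force: [-1.9, -5.3, 2.4]
grip_width: 34.0
```

```bash
cat > chk.py <<'E'
from h import *
import sys
n=sys.argv[1]; p,d=snap("side",n); u,v=proj("side",[525,50,125]).astype(int)
H,S,V=cv2.split(cv2.cvtColor(p,cv2.COLOR_RGB2HSV)); m=((H<8)|(H>172))&(S>150)&(V>80)
w=m[v-25:v+30,u-35:u+35]; print("capsule px",u,v,"red px",w.sum(),np.argwhere(w).mean(0) if w.any() else "")
cv2.imwrite(f"pics/{n}c.png",cv2.resize(cv2.imread(f"pics/{n}.png")[v-50:v+50,u-50:u+50],(400,400),interpolation=2))
st(); print(to(525,57,174,98.5))
E
python3 chk.py side3
```

```text
capsule px 324 219 red px 0 
12.1 [526.   56.4 174.6] F [-1.9 -4.6  3.3] T [-1.25  0.35 -0.15] w 33.6 q7 [-0.84  0.37  0.84  1.91 -0.33  1.   -0.14]
(array([ 0.0003, -0.0011,  0.0006]), np.float64(-1.999), 'yaw', np.float64(-16.03))
```

View pics/side3c.png

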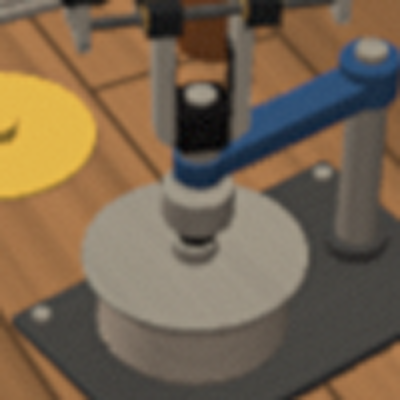

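Crop: capsule at about (197,205) with the foot still near the boss, no red tab, head firmly gripped. From here I go in small increments with a red-pixel check after each.

>>> step_arm:
  series:
    - [0.8,0,0,0,0.1]
    - [0.8,0,0,0,0.2]
    - [0.8,0,0,0,0.3]
    - [0.8,0,0,0,0.4]
    - [0.8,0,0,0,0.4]

```text
time_s: 12.6
position: [526.0, 56.4, 174.6]
tcp_rot: [0.903, 0.429, -0.0, 0.0]
contact_force: [-2.9, -4.8, 5.1]
grip_width: 33.9
```

```bash
python3 chk.py side4
```

```text
capsule px 324 219 red px 0 
12.65 [526.   56.4 174.6] F [-3.6 -5.5  4.5] T [-1.31  0.53 -0.09] w 33.8 q7 [-0.91  0.41  0.93  1.91 -0.38  1.02 -0.49]
(array([-0.0001, -0.0011,  0.0006]), np.float64(-2.4), 'yaw', np.float64(-39.02))
```

>>> step_arm:
  series:
    - [0.8,0,0,0,0.1]
    - [0.8,0,0,0,0.2]
    - [0.8,0,0,0,0.25]
    - [0.8,0,0,0,0.25]

```text
time_s: 13.05
position: [525.9, 56.4, 174.6]
tcp_rot: [0.949, 0.314, -0.0, 0.0]
contact_force: [-2.8, -4.3, 6.5]
grip_width: 33.9
```

```bash
python3 chk.py side5
```

```text
capsule px 324 219 red px 0 
13.1 [525.9  56.4 174.6] F [-2.6 -3.8  4.6] T [-1.33  0.69 -0.04] w 33.5 q7 [-0.95  0.43  0.99  1.91 -0.42  1.03 -0.71]
(array([-0.0004, -0.001 ,  0.0006]), np.float64(-2.65), 'yaw', np.float64(-53.32))
```

>>> step_arm:
  series:
    - [0.8,0,0,0,0.1]
    - [0.8,0,0,0,0.2]
    - [0.8,0,0,0,0.25]
    - [0.8,0,0,0,0.25]

```text
time_s: 13.5
position: [525.9, 56.4, 174.6]
tcp_rot: [0.981, 0.193, -0.0, 0.0]
contact_force: [-3.9, -4.9, 6.7]
grip_width: 34.1
```

```bash
python3 chk.py side6
```

```text
capsule px 324 219 red px 0 
13.55 [525.9  56.4 174.5] F [-4.4 -5.1  6.6] T [-1.26  0.84 -0.05] w 34.0 q7 [-0.99  0.46  1.05  1.91 -0.46  1.04 -0.92]
(array([-0.0006, -0.0009,  0.0005]), np.float64(-2.9), 'yaw', np.float64(-67.64))
```

>>> step_arm:
  series:
    - [0.8,0,0,0,0.1]
    - [0.8,0,0,0,0.2]
    - [0.8,0,0,0,0.25]
    - [0.8,0,0,0,0.25]

```text
time_s: 13.95
position: [525.9, 56.5, 174.6]
tcp_rot: [0.998, 0.069, -0.0, 0.0]
contact_force: [-4.4, -3.8, 6.6]
grip_width: 34.0
```

```bash
python3 chk.py side7
```

```text
capsule px 324 219 red px 0 
14.0 [525.9  56.4 174.6] F [-2.6 -2.7  6.6] T [-1.21  0.98 -0.07] w 34.1 q7 [-1.02  0.49  1.12  1.91 -0.51  1.06 -1.12]
(array([-0.0008, -0.0007,  0.0006]), np.float64(3.134), 'yaw', np.float64(-81.96))
```

No tab yet, and joint 3 is nearing its range, so I re-grip with a half turn back.

>>> step_arm:
  series:
    - [0.3,0,0,0,0]
    - [0,0,0,0,0]
    - [0,0,0,0,0]
    - [0,0,0,0,0]
    - [0,0,0,0,-0.1]
    - [0,0,0,0,-0.25]
    - [0,0,0,0,-0.4]
    - [0,0,0,0,-0.55]
    - [0,0,0,0,-0.7]
    - [0,0,0,0,-0.85]
    - [0,0,0,0,-1.0]
    - [0,0,0,0,-1.15]

```text
time_s: 15.2
position: [526.0, 56.7, 174.6]
tcp_rot: [0.798, 0.603, 0.0, 0.0]
contact_force: [-0.2, -1.0, -0.6]
grip_width: 93.8
```

>>> step_arm:
  series:
    - [0,0,0,0,-0.15]
    - [0,0,0,0,-0.3]
    - [0,0,0,0,-0.45]
    - [0,0,0,0,-0.6]
    - [0,0,0,0,-0.75]
    - [0,0,0,0,-0.9]
    - [0,0,0,0,-1.05]
    - [0,0,0,0,-1.2]
    - [0,0,0,0,-1.35]
    - [0,0,0,0,-1.5]
    - [0,0,0,0,-1.65]
    - [0,0,0,0,-1.8]

```text
time_s: 16.4
position: [526.0, 56.7, 174.5]
tcp_rot: [0.023, 1.0, -0.0, 0.0]
contact_force: [0.8, -0.6, -0.0]
grip_width: 94.1
```

```bash
python3 chk.py side8
```

```text
capsule px 324 219 red px 0 
16.45 [526.1  56.7 174.6] F [-0.6 -1.1  0.1] T [ 0.04 -0.05  0.03] w 93.9 q7 [-0.55  0.3   0.46  1.9  -0.16  0.98  1.51]
(array([0.0011, 0.0003, 0.0006]), np.float64(-0.185), 'yaw', np.float64(87.93))
```

View pics/side8c.png

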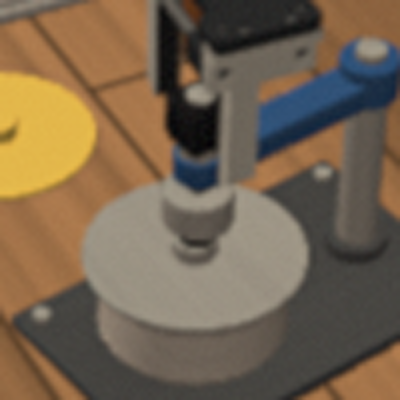

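Run:
```python
import cv2,numpy as np
for n in("side2","side3","side6","side8"):
    g=cv2.cvtColor(cv2.imread(f"pics/{n}.png"),cv2.COLOR_BGR2GRAY)
    print(n,g[205:236,321:326].mean(1).astype(int))
```

```text
side2 [ 10  16  40  72  81  68  47  41  39  38  55 103 142 146 112  88  86  87
  87  88  84  67  35  55 119 146 136 102  81  91 124]
side3 [  9  24  57  83  83  67  47  42  41  38  54 102 141 152 150 133 102  87
  86  86  88  87  83  52  34  79 117 101  83  91 124]
side6 [ 12  15  37  65  79  67  48  41  41  39  40  75 127 148 152 147 121  94
  86  86  87  86  86  76  44  63 112 100  83  90 124]
side8 [ 12  17  40  71  81  67  48  41  40  39  41  70 117 145 152 148 128  98
  86  86  87  87  88  81  48  64 112 101  83  91 125]
```

The capsule's lower edge sank from row 226.5 to about 228.8, so the screw is turning and the foot has met the boss. No red yet, so I finish the wind-back and grip again.

>>> step_arm:
  series:
    - [0,0,0,0,-0.15]
    - [0.3,0,0,0,-0.185]
    - [0.8,0,0,0,-0.185]
    - [0.8,0,0,0,-0.185]
    - [0.8,0,0,0,-0.185]
    - [0.8,0,0,0,-0.185]
    - [0.8,0,0,0,-0.185]
    - [0.8,0,0,0,-0.185]
    - [0.8,0,0,0,-0.185]
    - [0.8,0,0,0,-0.185]
    - [0.8,0,0,0,-0.185]
    - [0.8,0,0,0,-0.185]

```text
time_s: 17.65
position: [526.1, 56.6, 174.6]
tcp_rot: [-0.066, 0.998, -0.0, 0.0]
contact_force: [0.0, -2.7, 0.9]
grip_width: 34.0
```

>>> step_arm:
  series:
    - [0.8,0,0,0,0.1]
    - [0.8,0,0,0,0.2]
    - [0.8,0,0,0,0.25]
    - [0.8,0,0,0,0.25]

```text
time_s: 18.05
position: [526.1, 56.5, 174.6]
tcp_rot: [0.059, 0.998, -0.0, 0.0]
contact_force: [0.9, -2.2, 2.0]
grip_width: 34.0
```

```bash
python3 chk.py side9
```

```text
capsule px 324 219 red px 0 
18.1 [526.   56.5 174.6] F [ 0.2 -2.1  0.7] T [-0.65  0.01 -0.11] w 34.0 q7 [-0.56  0.3   0.47  1.9  -0.16  0.98  1.44]
(array([0.0011, 0.0004, 0.0006]), np.float64(-0.265), 'yaw', np.float64(83.31))
```

>>> step_arm:
  series:
    - [0.8,0,0,0,0.1]
    - [0.8,0,0,0,0.2]
    - [0.8,0,0,0,0.25]
    - [0.8,0,0,0,0.25]

```text
time_s: 18.5
position: [526.0, 56.5, 174.5]
tcp_rot: [0.183, 0.983, -0.0, 0.0]
contact_force: [0.8, -3.4, 1.2]
grip_width: 33.4
```

```bash
python3 chk.py side10
```

```text
capsule px 324 219 red px 0 
18.55 [526.1  56.5 174.6] F [-0.4 -3.8  0.7] T [-0.77 -0.04  0.01] w 33.6 q7 [-0.59  0.31  0.52  1.9  -0.18  0.98  1.21]
(array([0.0012, 0.0001, 0.0006]), np.float64(-0.514), 'yaw', np.float64(69.06))
```

>>> step_arm:
  series:
    - [0.8,0,0,0,0.1]
    - [0.8,0,0,0,0.2]
    - [0.8,0,0,0,0.2]

```text
time_s: 18.85
position: [526.0, 56.5, 174.6]
tcp_rot: [0.28, 0.96, -0.0, 0.0]
contact_force: [-1.0, -4.6, 1.9]
grip_width: 34.0
```

```bash
python3 chk.py side11
```

```text
capsule px 324 219 red px 0 
18.9 [526.1  56.5 174.6] F [ 0.3 -4.3  1.1] T [-0.97 -0.03 -0.04] w 34.1 q7 [-0.63  0.31  0.55  1.9  -0.2   0.98  1.02]
(array([ 0.0012, -0.0001,  0.0006]), np.float64(-0.712), 'yaw', np.float64(57.68))
```

>>> step_arm:
  series:
    - [0.8,0,0,0,0.1]
    - [0.8,0,0,0,0.2]
    - [0.8,0,0,0,0.2]

```text
time_s: 19.2
position: [526.1, 56.5, 174.6]
tcp_rot: [0.374, 0.928, -0.0, 0.0]
contact_force: [0.0, -4.3, 2.0]
grip_width: 33.9
```

```bash
python3 chk.py side12
```

```text
capsule px 324 219 red px 0 
19.25 [526.   56.5 174.6] F [ 0.3 -4.5  2.2] T [-1.12  0.04 -0.01] w 34.1 q7 [-0.66  0.32  0.59  1.9  -0.21  0.98  0.84]
(array([ 0.0011, -0.0004,  0.0006]), np.float64(-0.911), 'yaw', np.float64(46.29))
```

```bash
cat >> chk.py <<'E'
a=p.astype(int)[v-12:v+22,u-18:u+19]; r=a[:,:,0]-a[:,:,1:].max(2); print("max redness",r.max(),"n>30",(r>30).sum())
E
python3 chk.py side13
```

```text
capsule px 324 219 red px 0 
19.3 [526.   56.5 174.6] F [ 0.3 -4.1  2.2] T [-1.21 -0.01 -0.02] w 33.8 q7 [-0.66  0.32  0.59  1.9  -0.21  0.98  0.84]
(array([ 0.0011, -0.0003,  0.0005]), np.float64(-0.911), 'yaw', np.float64(46.31))
max redness 52 n>30 151
```

>>> step_arm:
  series:
    - [0.8,0,0,0,0.1]
    - [0.8,0,0,0,0.2]
    - [0.8,0,0,0,0.2]

```text
time_s: 19.6
position: [526.0, 56.5, 174.6]
tcp_rot: [0.464, 0.886, -0.0, 0.0]
contact_force: [-0.9, -5.2, 2.7]
grip_width: 33.8
```

```bash
python3 chk.py side14
```

```text
capsule px 324 219 red px 53 [35.32075472 41.58490566]
19.65 [526.   56.5 174.6] F [-1.2 -4.9  2.6] T [-1.29  0.12 -0.02] w 33.9 q7 [-0.69  0.33  0.63  1.9  -0.23  0.99  0.65]
(array([ 0.001 , -0.0006,  0.0006]), np.float64(-1.111), 'yaw', np.float64(34.83))
max redness 189 n>30 229
```

Red has appeared (53 px), so I stop tightening, open the jaws and lift straight up.

>>> step_arm:
  series:
    - [0.3,0,0,0,0]
    - [0,0,0,0,0]
    - [0,0,0,0,0]
    - [0,0,0,0,0]
    - [0,0,0,0,0]
    - [0,0,0,0,0]
    - [0,0,0,-0.02,0]
    - [0,0,0,-0.05,0]
    - [0,0,0,-0.09,0]
    - [0,0,0,-0.12,0]
    - [0,0,0,-0.12,0]
    - [0,0,0,-0.12,0]

```text
time_s: 20.85
position: [526.1, 56.8, 294.6]
tcp_rot: [0.465, 0.885, 0.0, 0.0]
contact_force: [0.2, 0.1, -0.4]
grip_width: 94.0
```

```bash
python3 chk.py side15
```

```text
capsule px 324 219 red px 54 [35.27777778 41.53703704]
20.9 [525.7  56.8 293.9] F [-0.1 -0.3 -0.3] T [-0.06 -0.02 -0.05] w 93.8 q7 [-0.74  0.2   0.67  1.76 -0.13  1.23  0.56]
(array([ 0.0005, -0.0004,  0.1199]), np.float64(-1.116), 'yaw', np.float64(34.57))
max redness 187 n>30 228
```

View pics/side15.png

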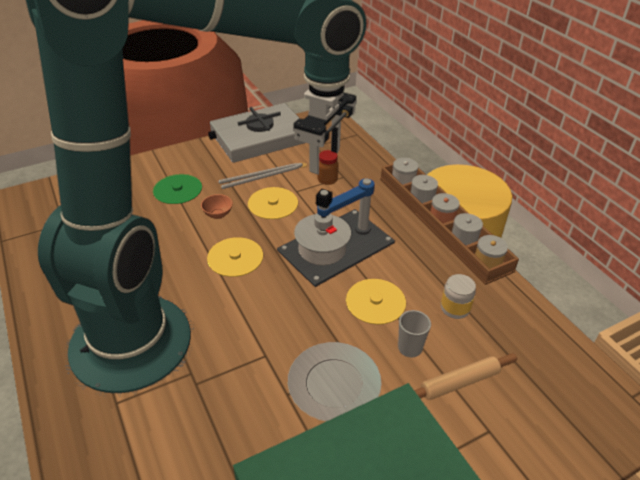

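Run:
```python
from h import *
for n in("side2","side15"):
    p=cv2.imread(f"pics/{n}.png"); H,S,V=cv2.split(cv2.cvtColor(p,cv2.COLOR_BGR2HSV))
    m=(H>100)&(H<130)&(S>120); m[:170]=0;m[225:]=0;m[:,:310]=0;m[:,385:]=0
    ys,xs=np.nonzero(m); print(n,cv2.fitLine(np.c_[xs,ys].astype(np.float32),2,0,.01,.01).ravel(),xs.min(),xs.max())
    w=(V<40);w[:185]=0;w[212:]=0;w[:,:312]=0;w[:,335:]=0; print(np.argwhere(w).mean(0),w.sum())
    d=np.load(f"pics/{n}.npy"); print("lid",[atd("side",u,v,d[v,u]).round(1) for u,v in((305,240),(340,245))])
env.hand_in()
```

```text
side2 [  0.8865622  -0.4626094 348.7276    197.32907  ] 318 373
[199.6954023  323.61494253] 174
lid [array([470.1,  48.4,  80.7]), array([540.1,  -7.4,  80.2])]
side15 [  0.8870116   -0.46174714 347.97372    197.5902    ] 318 373
[199.77439024 323.75609756] 164
lid [array([468.4,  45.1,  84.1]), array([539.7,  -7.9,  80.8])]
the job is handed in; nothing more can be done
```

I swung the blue arm shut against its stop, turned the screw until the red tab popped out, let go, lifted clear and handed the job in at about 21 s. The hand-in gives no verdict.

**Arm closed:** the stop showed as a rise in push force to about 22 N, with the arm no longer moving. The arm's direction in the picture was the same to within 0.1° after tightening as before it.

**Screw tight:** it took about 4.25 rad in all, with one re-grip on the way. I was checking every 0.2 rad, so the tab came out within the last 0.2 rad. That puts the clamping force at most about 2 N above the set force, well below the 34 N that bends the lid.

**Final picture:** the tab is out and stays out with the gripper lifted 120 mm clear. The pot and the other things look where they were, judged by eye. The depth readings on the lid moved 1–5 mm between two pictures, which I put down to depth noise.

**Disagreement:** the screw position felt by the gripper differed by about 2–3 mm from the camera estimate. I went by the felt contact forces there.

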